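# Rig the drip tray for a seascape pour

### The job

Get the drip tray ready for pouring a three-part seascape. Stand the two black notched rails on the tray's floor, running along the tray's length, ends level with each other, centred in the tray, with about 10 cm from the middle of one to the middle of the other. Then lay the three fresh canvases face up across both rails, each seated flat in its pair of notches and centred on the rails: navy (deep water) in the notches farthest from the robot, turquoise between, sand yellow (the shore) nearest the robot; set things down rather than drop them, and leave the finished pink canvas, the white cup and the pink paint bottle where they are.

Things in the scene. Friction and masses are not known exactly. Their poses are not given: they have to be found in the camera images.
- drip_tray: open foil tray, 434 mm long, 305 wide over the rim, 69 high, on a thin rubber mat, its length pointing away from the robot (turned a little); fixed to the table. Flat inner floor 350 x 220 mm, 8 mm above the table. Origin: middle of the tray, 6 mm above the table; y along its length, away from the robot; x across it, to the robot's right; z up
- rail_1: one of two alike black plastic rails, 240 mm long: foot 34 mm wide, 6 mm thick, with an upright rib 14 mm wide along its middle. The rib's top has three notches, each 64 mm long, at -80, 0 and +80 mm, floors 46 mm above the underside; the teeth between them and at the ends rise to 54 mm. About 0.14 kg. Origin: centre of the underside, x along its length, z up; same both ways round
- rail_2: one of two alike black plastic rails, 240 mm long: foot 34 mm wide, 6 mm thick, with an upright rib 14 mm wide along its middle. The rib's top has three notches, each 64 mm long, at -80, 0 and +80 mm, floors 46 mm above the underside; the teeth between them and at the ends rise to 54 mm. About 0.14 kg. Origin: centre of the underside, x along its length, z up; same both ways round
- canvas_navy: small stretched panorama canvas, 150 x 50 x 16 mm, its face primed dark navy blue, with raw cream cloth on the lower half of its sides; lies flat, face up. Origin at the centre of its underside, x along its 150 mm length, y along its width, z up. About 60 g
- canvas_turquoise: small stretched panorama canvas, 150 x 50 x 16 mm, its face primed turquoise, with raw cream cloth on the lower half of its sides; lies flat, face up. Origin at the centre of its underside, x along its 150 mm length, y along its width, z up. About 60 g
- canvas_sand: small stretched panorama canvas, 150 x 50 x 16 mm, its face primed sand yellow, with raw cream cloth on the lower half of its sides; lies flat, face up. Origin at the centre of its underside, x along its 150 mm length, y along its width, z up. About 60 g
- canvas_pink: small stretched panorama canvas, 150 x 50 x 16 mm, its face primed pink, finished with round cells of white, rose and crimson, with raw cream cloth on the lower half of its sides; lies flat, face up. Origin at the centre of its underside, x along its 150 mm length, y along its width, z up. Not wanted here: leave it
- white_cup: white disposable cup with small paint marks, 90 mm across the rim, 118 mm high, standing loose left of the tray's far end; origin at the centre of its underside. Leave it
- pink_paint: bright pink paint bottle with a black cap, 68 mm in diameter, 176 mm high, standing loose right of the tray's far end; origin at the centre of its underside. Leave it

How it is judged (in metres and radians):
At the end, for the whole second after the job is handed in: Rails upright on the tray floor along its length (0.12 rad), centred within 15 mm, 50 mm either side of its midline within 15 mm. Navy, turquoise, sand seated in the far, middle, near notches of both rails (height 4 mm, level 0.04 rad, square 0.12 rad, centred 20 mm). All released, at rest (z of rail_1 in the frame of drip_tray between -0.003 and 0.007 m and y of rail_1 in the frame of drip_tray between -0.015 and 0.015 m and angle between the x axis of each of rail_1, rail_2 and the y axis of drip_tray, either way round below 0.12 rad and angle between each of rail_1, rail_2's own z axis and vertical below 0.05 rad and z of rail_2 in the frame of drip_tray between -0.003 and 0.007 m and y of rail_2 in the frame of drip_tray between -0.015 and 0.015 m and ((x of rail_1 in the frame of drip_tray between 0.035 and 0.065 m and x of rail_2 in the frame of drip_tray between -0.065 and -0.035 m) or (x of rail_1 in the frame of drip_tray between -0.065 and -0.035 m and x of rail_2 in the frame of drip_tray between 0.035 and 0.065 m)) and z of canvas_navy in the frame of drip_tray between 0.044 and 0.052 m and y of canvas_navy in the frame of drip_tray between 0.055 and 0.105 m and x of canvas_navy in the frame of drip_tray between -0.02 and 0.02 m and angle between the x axis of each of canvas_navy, canvas_turquoise, canvas_sand and the x axis of drip_tray, either way round below 0.12 rad and angle between each of canvas_navy, canvas_turquoise, canvas_sand's own z axis and vertical below 0.04 rad and z of canvas_turquoise in the frame of drip_tray between 0.044 and 0.052 m and y of canvas_turquoise in the frame of drip_tray between -0.025 and 0.025 m and x of canvas_turquoise in the frame of drip_tray between -0.02 and 0.02 m and z of canvas_sand in the frame of drip_tray between 0.044 and 0.052 m and y of canvas_sand in the frame of drip_tray between -0.105 and -0.055 m and x of canvas_sand in the frame of drip_tray between -0.02 and 0.02 m and linear speed of each of rail_1, rail_2, canvas_navy, canvas_turquoise, canvas_sand below 0.02 m/s); the robot touches nothing.
It fails at once if the finished pink canvas, the white cup or the pink paint bottle is shifted by more than 20 mm (distance of any of canvas_pink, white_cup, pink_paint from where it was at the start of the episode above 0.02 m).
It fails at once if a rail or a fresh canvas is dropped (falls free at more than 0.7 m/s) ((linear speed of rail_1 above 0.7 m/s and contact force between rail_1 and the fingers below 0.01 N) or (linear speed of rail_2 above 0.7 m/s and contact force between rail_2 and the fingers below 0.01 N) or (linear speed of canvas_navy above 0.7 m/s and contact force between canvas_navy and the fingers below 0.01 N) or (linear speed of canvas_turquoise above 0.7 m/s and contact force between canvas_turquoise and the fingers below 0.01 N) or (linear speed of canvas_sand above 0.7 m/s and contact force between canvas_sand and the fingers below 0.01 N)).
It also fails if it takes over 128 s, if anything falls off the work surface, if the arm or the gripper's body presses on something with over 40 N, if the wrist force passes 120 N, or if a joint passes its speed limit or range.

### The arm

A 7-joint arm with a two-finger parallel gripper is mounted at the origin on the work surface; the furniture and walls round the work are solid. World frame = base frame: x ahead of the robot, y to its left, z up, the work surface at z = 0. Lengths are in m, angles in degrees, forces in N, time in s.
With the tool pointing down it reaches from about 0.35 to 0.775 m from the base axis. Payload 3.1 kg.
Tool frame: the origin (TCP) lies on the centre line of the jaws, within the pads' length; the fingertips stand 17 mm ahead of it and the grasp point (between the pads) lies 2 mm behind it (robot.tip_reach is the distance from the TCP to the fingertips, in m); z points along the fingers, y is the line along which they close (so a half turn about z gives the same grasp; the last joint's range is limited). The gripper opens to 85 mm and grips with 20 to 120 N. Pads are 22 mm wide; open, the fingers measure 114 mm over their backs; the gripper's body (76 mm by 85 mm) begins 54 mm behind the grasp point. The pads swing forward as they close: fully open they stand 13 mm farther back than shut.
Start: joints at [-74.754, 17.813, 0.802, 86.603, -0.252, 75.585, -1.558], TCP at [0.167, 0.524, 0.248] pointing down, gripper open.
Joint ranges: [-154.91, 154.91], [-16.99, 109.72], [-72.82, 74.43], [7.12, 147.25], [-82.49, 262.49], [11.32, 116.49], [-174.64, 174.64]. Speed limits (degrees/s): [159.86, 159.86, 180, 180, 180, 180, 180].

### API

Orientations are given as [roll, pitch, yaw] about the fixed x, y, z axes, in that order (R = Rz(yaw) Ry(pitch) Rx(roll)).
In Python, from station import robot, fingers, vision, workorder, recognise gives the robot as it stands. Calls block until the motion is done:
- robot.move_to(position, orientation): joint-space move of the TCP to a pose.
- robot.line_to(position, orientation=None, velocity=0.15, f_stop=None): straight line of the TCP; orientation=None keeps the orientation; velocity is the mean speed in m/s. With f_stop (N) it stops when the force on the tool has changed by that much, and returns True; else False.
- robot.move_j(angles): joint-space move.
- fingers.gripper_to(opening, force=None): opening from 0.0 (shut) to 1.0 (fully open); force is the grip in N (None keeps the last); returns when the fingers have stopped.
- robot.pause(seconds).
- robot.inverse_kinematics(position, orientation): joint angles nearest the present ones, or None.
- vision.grab_frame(name): name is "scene" or "side" or "wrist"; returns the picture (384x512x3 uint8, red, green, blue); there is no depth.
- vision.calibration(name): a dict with "mtx" (3x3 intrinsics, pixels), "k1" (the pictures are not rectified: a ray, as slopes to the right and down, at radius r is drawn at 1 + k1 r^2 times it, then the intrinsics apply), "extrinsics" (4x4, takes a point from world to camera coordinates); the wrist camera has in their place "T_tool_cam" (4x4, takes a point from camera to tool coordinates, whose origin is the TCP and whose axes are the flange's). Camera axes: x right, y up, looking along -z (the intrinsics and any distortion apply to the point x, -y, -z); pixel columns grow to the right and rows downward; lengths in m; the calibration is good to about 2 mm. A picture is of the moment at which its call begins: read the wrist's pose just before it. calibration takes no time and is no camera call.
A pose or a line that the arm cannot do raises robot.PlanningError and nothing moves.
- workorder.close_job(): hands the job in; it is judged then, once.
Trained networks look in the newest picture that a camera, given by its name, has taken for a name from the list of things; names that differ only in an ending like _2 or _b are one class to them, and where a whole thing is asked for, a point or a joint stands for the part that bears it (a point fixed in the world has none). Each returns a list of dicts, best first, with "p" (0 to 1); they miss things now and then, are a little off and sometimes report something else, mostly with a low value. They report only what shows in the picture. A call takes as long as a camera call.
- recognise(label, camera): "rect" ([centre column, centre row, width, height] in pixels, round what is visible of it).
Readings, each from a call of its own:
- robot.current_time_s(): time.
- robot.current_joint_positions(): joint angles.
- robot.current_dq(): joint speeds.
- robot.current_joint_torque(): joint torques, N m.
- robot.current_tool_pos(): TCP position.
- robot.current_eef_rot(): TCP orientation.
- robot.current_contact_force(): force on the tool from outside, world axes, zero at the start.
- robot.current_torque(): the same for the moment, N m.
- robot.current_finger_gap(): opening from 0.0 (shut) to 1.0 (fully open).
- robot.current_gripper_force(): force on a finger pad.
Only numpy, scipy, OpenCV 4.12 (cv2) and the standard library are available. Lean on these libraries where they do the work, as an engineer would, in place of code of your own. Each camera call takes 0.05 s, during which the arm holds its last target. There are 200 camera calls.

## Working session

There is one attempt and no reset: what is moved stays moved. The work goes in short steps, each a Python script; the robot and the scene stay as the last script left them, time stands still between calls to the robot, and variables do not carry over. Pictures are saved under pics/ and viewed, at most 14 in all, crops included, and the job is handed in when it is done.

```bash
mkdir -p pics; ls
python3 - <<'E'
from station import robot, fingers, vision, workorder, recognise
import cv2,numpy as np
for n in ["scene","side","wrist"]:
    f=vision.grab_frame(n); cv2.imwrite(f"pics/{n}0.png",cv2.cvtColor(f,cv2.COLOR_RGB2BGR))
    np.set_printoptions(precision=4,suppress=True)
    c=vision.calibration(n); print(n,c)
    for l in ["drip_tray","rail_1","canvas_navy","canvas_turquoise","canvas_sand","canvas_pink","white_cup","pink_paint"]:
        print(l,[(np.round(d["rect"]).astype(int).tolist(),round(d["p"],2)) for d in recognise(l,n)][:3])
print(robot.current_time_s(),robot.current_eef_rot())
E
```

```text
pics
scene {'mtx': array([[359.4409,   0.    , 254.4179],
       [  0.    , 359.4409, 194.2125],
       [  0.    ,   0.    ,   1.    ]]), 'k1': -0.10723070729066587, 'extrinsics': array([[ 0.844 , -0.5364, -0.0022, -0.4963],
       [ 0.2914,  0.455 ,  0.8414, -0.1869],
       [-0.4503, -0.7108,  0.5403, -0.7783],
       [ 0.    ,  0.    ,  0.    ,  1.    ]])}
drip_tray [([255, 205, 179, 104], 0.91)]
rail_1 [([287, 263, 94, 66], 0.9), ([201, 166, 67, 34], 0.89)]
canvas_navy [([291, 317, 74, 54], 0.91)]
canvas_turquoise [([203, 156, 46, 18], 0.85)]
canvas_sand [([348, 281, 60, 47], 0.86)]
canvas_pink [([158, 166, 45, 16], 0.89)]
white_cup []
pink_paint [([379, 216, 37, 72], 0.82)]
side {'mtx': array([[451.048 ,   0.    , 250.6822],
       [  0.    , 451.048 , 193.313 ],
       [  0.    ,   0.    ,   1.    ]]), 'k1': -0.09552129313807976, 'extrinsics': array([[-0.8753, -0.4836, -0.0043,  0.4906],
       [ 0.2318, -0.4274,  0.8738, -0.1901],
       [-0.4244,  0.7639,  0.4862, -1.1342],
       [ 0.    ,  0.    ,  0.    ,  1.    ]])}
drip_tray [([236, 196, 114, 82], 0.92), ([233, 296, 65, 39], 0.66)]
rail_1 [([218, 252, 81, 46], 0.57), ([285, 166, 20, 8], 0.4)]
canvas_navy [([355, 176, 14, 9], 0.7)]
canvas_turquoise [([179, 267, 58, 31], 0.82)]
canvas_sand []
canvas_pink [([232, 296, 64, 39], 0.63)]
white_cup [([128, 233, 38, 50], 0.72)]
pink_paint [([254, 141, 18, 45], 0.93)]
wrist {'mtx': array([[323.774 ,   0.    , 256.2443],
       [  0.    , 323.774 , 189.5729],
       [  0.    ,   0.    ,   1.    ]]), 'k1': -0.021803597871333093, 'T_tool_cam': array([[ 0.0007,  0.9458,  0.3249,  0.0849],
       [ 1.    , -0.0002, -0.0016,  0.0003],
       [-0.0014,  0.3249, -0.9458, -0.1246],
       [ 0.    ,  0.    ,  0.    ,  1.    ]])}
drip_tray []
rail_1 []
canvas_navy []
canvas_turquoise []
canvas_sand []
canvas_pink [([185, 342, 57, 65], 0.57)]
white_cup []
pink_paint []
1.35 [179.9997   0.0014 162.368 ]
```

```bash
cd pics; python3 -c "
import cv2,numpy as np
a=cv2.imread('scene0.png');cv2.imwrite('s0.png',cv2.resize(a,(800,600),interpolation=cv2.INTER_CUBIC))
a=cv2.imread('side0.png');cv2.imwrite('d0.png',cv2.resize(a,(800,600),interpolation=cv2.INTER_CUBIC))"
```

```text
(no output)
```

View pics/s0.png

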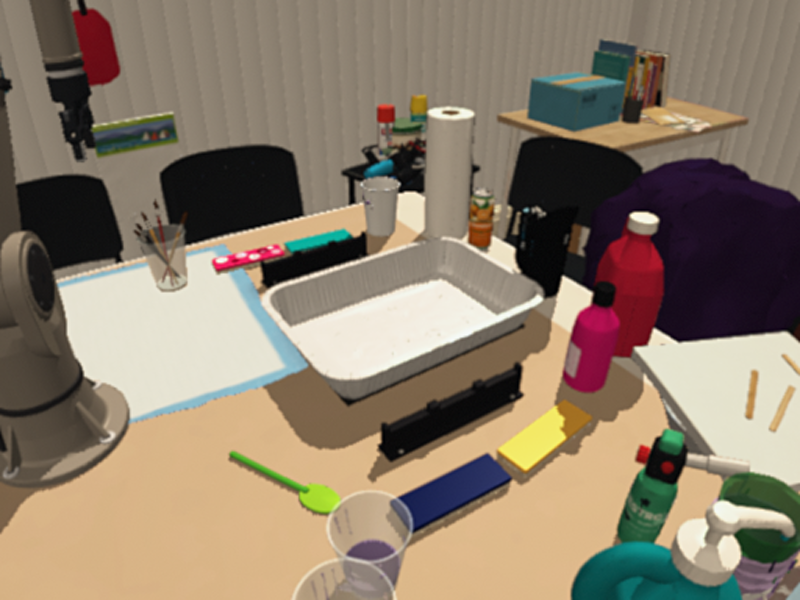

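View pics/d0.png

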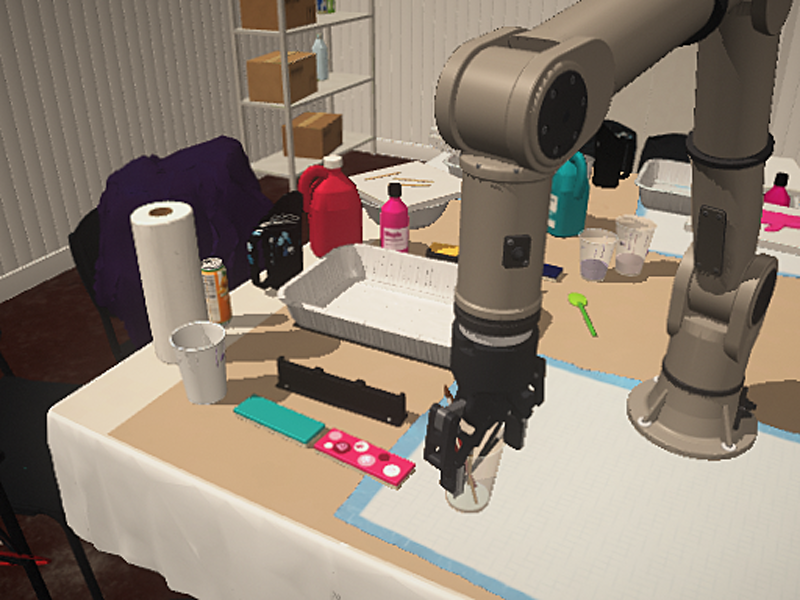

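Scene: tray in the middle, one upright rail on either side of it. Navy and sand lie to the right, turquoise and pink to the left, and the cup, paint and far items are beyond. Next I compute coarse positions and look from the wrist.

```bash
cat > h.py <<'E'
from station import robot, fingers, vision, workorder, recognise
import cv2,numpy as np
from scipy.spatial.transform import Rotation as R
np.set_printoptions(precision=4,suppress=True)
CVF=np.diag([1,-1,-1.])
def campose(n):
    c=vision.calibration(n)
    if n=="wrist":
        T=np.eye(4); T[:3,:3]=R.from_euler('xyz',robot.current_eef_rot(),degrees=True).as_matrix(); T[:3,3]=robot.current_tool_pos()
        return c,T@c["T_tool_cam"]
    return c,np.linalg.inv(c["extrinsics"])
def ground(c,T,px,z):
    """pixels -> world points on plane z"""
    px=np.atleast_2d(np.array(px,float)); K=c["mtx"]
    u=cv2.undistortPoints(px[:,None],K,np.array([c["k1"],0,0,0,0.]))[:,0]
    d=np.c_[u[:,0],-u[:,1],-np.ones(len(u))]@T[:3,:3].T; o=T[:3,3]
    return (o+d*((np.asarray(z)-o[2])/d[:,2])[:,None])[:,:2]
def project(c,T,P):
    Ti=np.linalg.inv(T); p=(np.atleast_2d(P)@Ti[:3,:3].T+Ti[:3,3])@CVF
    return cv2.projectPoints(p,np.zeros(3),np.zeros(3),c["mtx"],np.array([c["k1"],0,0,0,0.]))[0][:,0]
def look(n,name):
    c,T=campose(n); f=vision.grab_frame(n); np.savez(f"pics/{name}.npz",T=T,f=f)
    cv2.imwrite(f"pics/{name}.png",cv2.resize(cv2.cvtColor(f,cv2.COLOR_RGB2BGR),(800,600),interpolation=cv2.INTER_CUBIC)); return f,c,T
E
python3 - <<'E'
from h import *
c,T=campose("scene")
g=lambda p,z:ground(c,T,np.array(p)*.64,z)
print("tray",g([(268,298),(340,388),(542,295),(447,240)],.075))
print("railR top ends",g([(383,428),(522,368)],.054))
print("railL top ends",g([(263,263),(367,234)],.054))
print("navy",g([(397,498),(488,457),(510,478),(415,527)],.016)); print("sand",g([(499,453),(560,403),(591,418),(530,470)],.016))
print("turq",g([(285,243),(345,231)],.016)); print("cup base",g([(380,234)],0),"paint",g([(587,388)],0), "brushes",g([(172,288)],0),"clear cup", g([(372,585)],0))
# view candidates
for x,y,z in [(.5,0,.5),(.5,0,.45),(.5,0,.4),(.45,.3,.4),(.45,-.3,.4)]:
    print((x,y,z),[ (yw,robot.inverse_kinematics([x,y,z],[180,0,yw]) is not None) for yw in (0,90,180,-90)])
E
```

```text
tray [[ 0.3657  0.058 ]
 [ 0.3631 -0.2102]
 [ 0.7625 -0.1847]
 [ 0.7513  0.0712]]
railR top ends [[ 0.3838 -0.2868]
 [ 0.6183 -0.2934]]
railL top ends [[0.4153 0.2188]
 [0.6509 0.2204]]
navy [[ 0.3558 -0.3643]
 [ 0.4906 -0.3736]
 [ 0.4914 -0.4158]
 [ 0.3512 -0.4103]]
sand [[ 0.5072 -0.3762]
 [ 0.6456 -0.352 ]
 [ 0.66   -0.399 ]
 [ 0.5215 -0.4202]]
turq [[0.5124 0.3501]
 [0.6544 0.3316]]
cup base [[0.7313 0.3024]] paint [[ 0.7212 -0.3404]] brushes [[0.2496 0.3197]] clear cup [[ 0.2769 -0.4379]]
(0.5, 0, 0.5) [(0, True), (90, True), (180, True), (-90, True)]
(0.5, 0, 0.45) [(0, True), (90, True), (180, True), (-90, True)]
(0.5, 0, 0.4) [(0, True), (90, True), (180, True), (-90, True)]
(0.45, 0.3, 0.4) [(0, True), (90, True), (180, True), (-90, True)]
(0.45, -0.3, 0.4) [(0, True), (90, True), (180, True), (-90, True)]
```

Run:
```python
from h import *
robot.line_to([.167,.524,.4])
for nm,p in [("wl",[.58,.25,.36]),("wt",[.63,-.06,.38]),("wr",[.58,-.32,.34])]:
    robot.move_to(p,[180,0,0]); f,c,T=look("wrist",nm)
    print(nm,robot.current_tool_pos(),robot.current_time_s(), robot.current_joint_positions()[6])
    for l in ["rail_1","canvas_navy","canvas_turquoise","canvas_sand","canvas_pink","drip_tray"]:
        for d in recognise(l,"wrist"):
            if d["p"]>.5: print(l,np.round(d["rect"],0),round(d["p"],2),ground(c,T,d["rect"][:2],.02)[0])
```

```text
wl [0.5793 0.2516 0.3599] 4.3667 -103.4796329628413
rail_1 [270. 168.  24. 167.] 0.67 [0.5363 0.2329]
canvas_turquoise [270. 168.  25. 173.] 0.62 [0.536  0.2325]
canvas_turquoise [203. 136.  36. 110.] 0.57 [0.5833 0.3294]
canvas_pink [204. 234.  37.  90.] 0.94 [0.428  0.3349]
drip_tray [436. 149. 151. 297.] 0.72 [ 0.5665 -0.0103]
wt [ 0.6305 -0.057   0.3797] 5.9167 -73.63499634160249
rail_1 [ 74. 198.  61. 159.] 0.91 [0.531  0.2369]
rail_1 [396. 210.  48. 137.] 0.67 [ 0.5133 -0.2829]
canvas_navy [444. 257.  50.  78.] 0.93 [ 0.4278 -0.3779]
canvas_turquoise [ 20. 167.  38.  99.] 0.77 [0.5823 0.3138]
canvas_sand [460. 163.  39.  93.] 0.87 [ 0.5933 -0.3716]
canvas_pink [ 29. 254.  44.  83.] 0.89 [0.428  0.3351]
drip_tray [248. 167. 242. 300.] 0.71 [ 0.5845 -0.0428]
wr [ 0.5819 -0.3172  0.3403] 7.3083 -49.09415392322903
rail_1 [234. 195.  27. 166.] 0.8 [ 0.5037 -0.2839]
canvas_navy [302. 244.  40.  90.] 0.68 [ 0.425  -0.3866]
canvas_sand [301. 135.  46. 107.] 0.69 [ 0.5925 -0.377 ]
canvas_sand [302. 242.  40.  82.] 0.51 [ 0.4273 -0.3867]
drip_tray [ 89. 153. 178. 305.] 0.8 [ 0.5659 -0.0803]
```

View pics/wl.png

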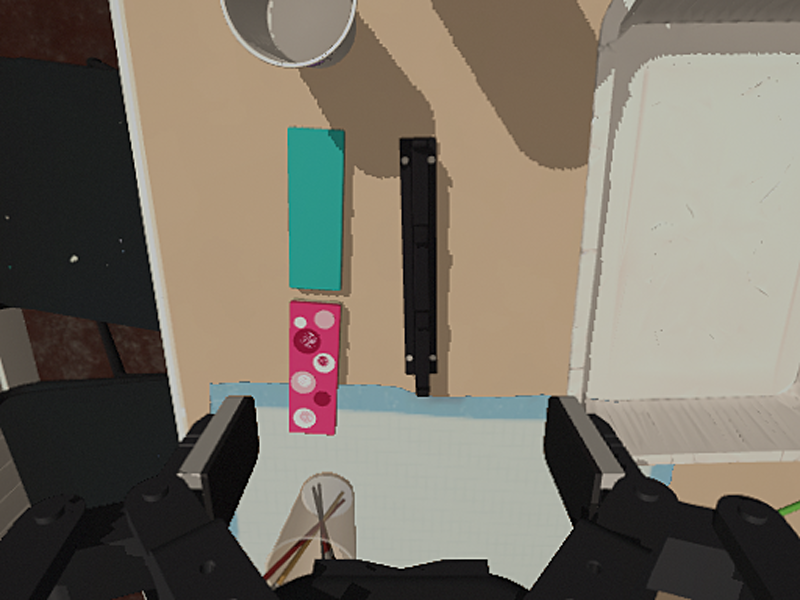

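View pics/wt.png

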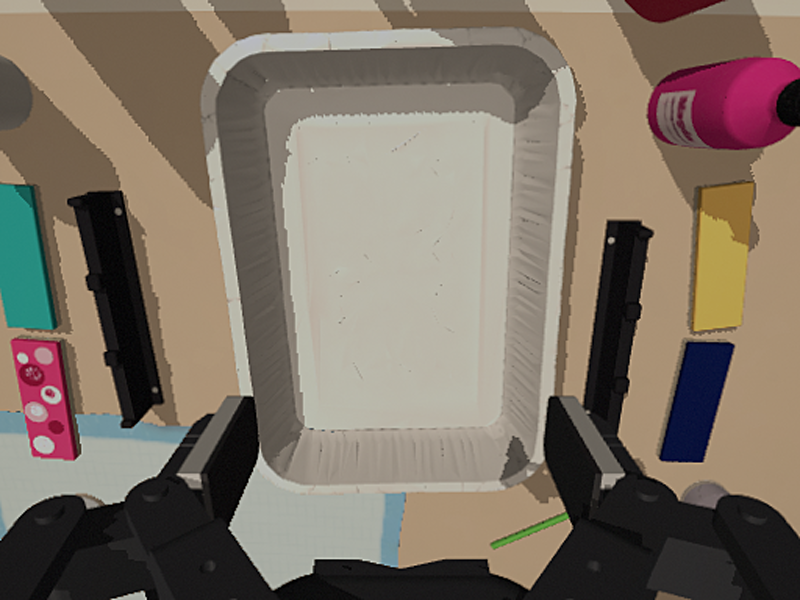

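View pics/wr.png

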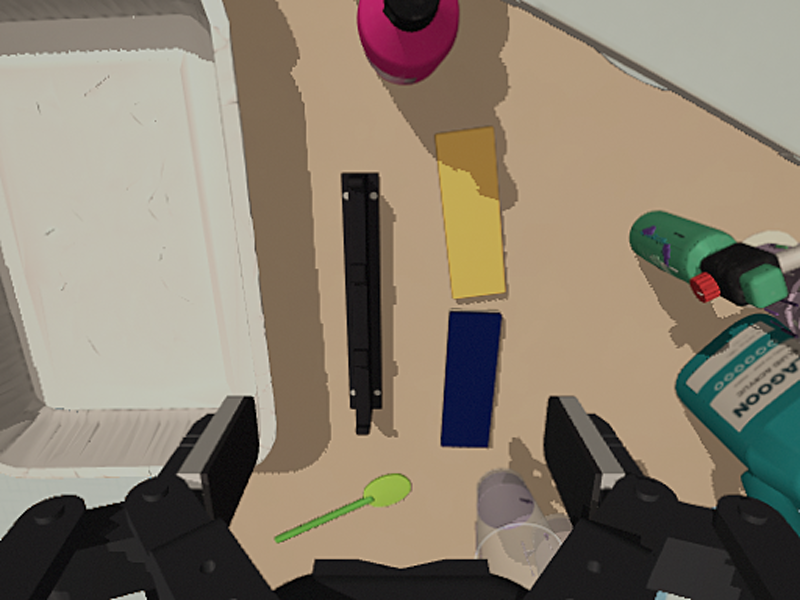

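Views show clear canvases, the rails' four foot screws each, and the tray rim. Now I measure all of them.

```bash
cat > meas.py <<'E'
from h import *
from scipy.optimize import least_squares
c=vision.calibration("wrist")
L={n:np.load(f"pics/{n}.npz") for n in ("wl","wt","wr")}
g=lambda n,p,z:ground(c,L[n]["T"],np.array(p,float)*.64,z)
def pose(P): # 4 corners/segmented -> centre, size, long axis yaw
    (m,s,a)=cv2.minAreaRect((P*1000).astype(np.float32)); 
    if s[0]<s[1]: a+=90; s=s[::-1]
    return np.array(m)/1000,np.array(s),(a+90)%180-90
def canv(n,lo,hi):
    h=cv2.cvtColor(L[n]["f"],cv2.COLOR_RGB2HSV); m=cv2.inRange(h,lo,hi); m[250:300,:150]=0
    k,lab,st,_=cv2.connectedComponentsWithStats(m); i=1+st[1:,4].argmax()
    ys,xs=np.where(lab==i); return pose(ground(c,L[n]["T"],np.c_[xs,ys],.016))
if __name__=="__main__":
    print("turq",canv("wl",(80,100,60),(95,255,255)),"wt",canv("wt",(80,100,60),(95,255,255)))
    for n in("wr","wt"): print(n,"navy",canv(n,(112,150,30),(125,255,140)),"sand",canv(n,(18,120,80),(30,255,255)))
    print("pink",canv("wl",(165,100,100),(179,255,255)))
    for n,p in [("wl",[(405,160),(431,160),(435,357),(409,357)]),("wr",[(346,195),(374,195),(378,392),(352,392)])]:
        P=g(n,p,.006); v=(P[0]+P[1]-P[2]-P[3])/2; print("rail",P.mean(0),np.linalg.norm(v),np.linalg.norm(P[0]-P[1]),np.degrees(np.arctan2(v[1],v[0])))
    for z in(.075,):
        pts={"l":np.r_[g("wt",[(210,150),(234,295),(258,440)],z),g("wl",[(603,80),(584,260),(571,420)],z)],
         "r":np.r_[g("wt",[(575,110),(558,280),(543,430)],z),g("wr",[(222,50),(242,220),(264,400)],z)],
         "f":g("wt",[(280,36),(390,31),(510,28)],z),"n":g("wt",[(310,490),(405,490),(500,488)],z)}
        def res(q,full=False):
            ct,s=np.cos(q[2]),np.sin(q[2]); ax=np.array([ct,s]); ay=np.array([-s,ct]); o=q[:2]
            return np.r_[(pts["l"]-o)@ay-.1525,(pts["r"]-o)@ay+.1525,(pts["f"]-o)@ax-.217,(pts["n"]-o)@ax+.217]
        r=least_squares(res,[.56,-.066,0]); print("tray",r.x,np.degrees(r.x[2]),res(r.x)*1000)
E
python3 meas.py
```

```text
turq (array([0.5833, 0.3323]), array([148.7795,  49.8826]), -3.058502197265625) wt (array([0.5836, 0.331 ]), array([149.9119,  49.618 ]), -3.5584640502929688)
wr navy (array([ 0.4213, -0.3849]), array([148.7044,  48.9878]), -1.5417556762695312) sand (array([ 0.5863, -0.379 ]), array([149.3959,  50.458 ]), 7.9344916343688965)
wt navy (array([ 0.4211, -0.383 ]), array([149.6882,  50.6119]), -2.1587677001953125) sand (array([ 0.5869, -0.3762]), array([149.8731,  53.3623]), 7.7236409187316895)
pink (array([0.4201, 0.3424]), array([151.8071,  49.9386]), -3.9597930908203125)
rail [0.5306 0.2335] 0.19906674408155825 0.023828921670290378 2.039234573082683
rail [ 0.5037 -0.28  ] 0.1997871029927812 0.02516741001512265 0.24676771904408534
tray [ 0.5673 -0.0496  0.0319] 1.8254323269358912 [ -6.0449  -9.2627 -12.5544  -5.8177  -3.4152  -5.2168   2.2193   5.8053
   9.0674   7.5066   8.3191   9.3939  -4.7358  -3.848   -4.1417   5.7963
   3.5228   3.4063]
```

Run:
```python
from meas import *
P=g("wt",[(265,88),(513,85),(503,430),(305,430)],.008); print("floor(wt)",P,P.mean(0))
# free-size fit of the rim
z=.072
l=np.r_[g("wt",[(210,150),(234,295),(258,440)],z),g("wl",[(603,80),(584,260),(571,420)],z)];r=np.r_[g("wt",[(575,110),(558,280),(543,430)],z),g("wr",[(222,50),(242,220),(264,400)],z)]
print(l,r); 
a,b=np.polyfit(l[:,0],l[:,1],1),np.polyfit(r[:,0],r[:,1],1); print(np.degrees(np.arctan([a[0],b[0]])),np.polyval(a,.565),np.polyval(b,.565))
print(g("wt",[(280,36),(390,31),(510,28)],z),g("wt",[(310,490),(405,490),(500,488)],z))
print(robot.tip_reach)
```

```text
floor(wt) [[ 0.7438  0.0688]
 [ 0.7472 -0.1575]
 [ 0.3825 -0.1738]
 [ 0.381   0.0525]] [ 0.5636 -0.0525]
[[0.6921 0.102 ]
 [0.5655 0.0947]
 [0.4116 0.0865]
 [0.6941 0.1001]
 [0.5536 0.098 ]
 [0.3978 0.0913]] [[ 0.7245 -0.1959]
 [ 0.5813 -0.1969]
 [ 0.4252 -0.1985]
 [ 0.7141 -0.189 ]
 [ 0.5926 -0.1921]
 [ 0.4325 -0.1961]]
[2.3834 0.9586] 0.0959650841075374 -0.19497298494107657
[[ 0.7774  0.0381]
 [ 0.781  -0.047 ]
 [ 0.7836 -0.1393]] [[ 0.3507  0.0375]
 [ 0.3516 -0.0617]
 [ 0.3546 -0.1606]]
0.017
```

Tray centre is (0.566, -0.0505) with yaw 1.9°, and the rim and floor readings agree. Moving the left rail first.

```bash
cat > act.py <<'E'
from h import *
TC=np.array([.566,-.0505]); TY=1.9
def tray(x,y):  # tray frame (x to right, y away) -> world
    a=np.radians(TY); ay=np.array([np.cos(a),np.sin(a)]); ax=np.array([ay[1],-ay[0]]); return TC+x*ax+y*ay
def pick(xy,yaw,z,opening,force,zs=.25):
    o=[180,0,yaw]; xy=list(xy)
    robot.move_to(xy+[zs],o); fingers.gripper_to(opening)
    robot.line_to(xy+[z+.05],velocity=.25)
    print("stop",robot.line_to(xy+[z],velocity=.06,f_stop=8),"tcp",robot.current_tool_pos())
    fingers.gripper_to(0,force); zp=robot.current_tool_pos()[2]
    print("gap mm",85*robot.current_finger_gap(),"F",robot.current_gripper_force(),"z",zp)
    robot.line_to(xy+[z+.04],velocity=.08); robot.line_to(xy+[zs],velocity=.3)
    print("gap mm",85*robot.current_finger_gap(),"t",robot.current_time_s()); return zp
def place(xy,yaw,z,opening,zs=.25,over=.002):
    o=[180,0,yaw]; xy=list(xy)
    robot.line_to(xy+[zs],o,velocity=.25); robot.line_to(xy+[z+.03],velocity=.15); robot.pause(.3)
    s=robot.line_to(xy+[z-over],velocity=.03,f_stop=4); p=robot.current_tool_pos()
    print("contact",s,"tcp",p,"expected z",z)
    robot.pause(.2); fingers.gripper_to(opening); robot.pause(.2)
    robot.line_to(list(p[:2])+[p[2]+.05],velocity=.1); robot.line_to(list(p[:2])+[zs],velocity=.3); print("t",robot.current_time_s())
E
python3 - <<'E'
from act import *
robot.line_to([.5819,-.3172,.4],velocity=.3)
robot.move_to([.53,.1,.4],[180,0,180])
zp=pick([.5306,.2335],182.0,.036,.65,40)
place(tray(-.05,0),180+TY,zp+.008,.5)
robot.move_to(list(TC-[.08,0])+[.38],[180,0,180]); look("wrist","a1")
E
```

```text
stop False tcp [0.531  0.2336 0.0363]
gap mm 13.215317562264191 F 39.74371254444122 z 0.03640453224219404
gap mm 13.288631697621776 t 14.8
contact True tcp [ 0.5641 -0.0006  0.0446] expected z 0.04440453224219404
t 20.5417
```

View pics/a1.png

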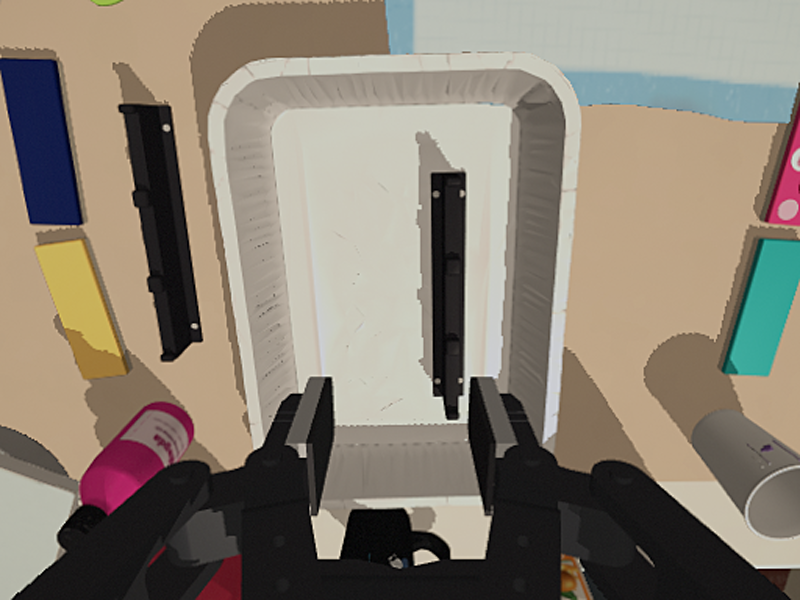

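Rail 1 stands in the tray. I check it with the foot screws at (436,194), (461,194), (437,381), (460,381) and the tray edges, then move rail 2.

Run:
```python
from act import *
c=vision.calibration("wrist"); T=np.load("pics/a1.npz")["T"]
g=lambda p,z:ground(c,T,np.array(p,float)*.64,z)
P=g([(436,194),(461,194),(460,381),(437,381)],.014); print("rail",P.mean(0),"want",tray(-.05,0),np.linalg.norm(P[0]-P[3]),np.degrees(np.arctan2(*(P[2]+P[3]-P[0]-P[1])[::-1])))
print("near floor",g([(290,107),(500,107)],.008),"want",tray(0,-.175)); print("near rim",g([(300,60),(500,55)],.072),"want",tray(0,-.217))
print("rim sides",g([(228,280),(570,280)],.072),tray(.1525,0),tray(-.1525,0))
zp=pick([.5037,-.2800],180.2,.036,.65,40)
place(tray(.05,0),180+TY,zp+.008,.5)
robot.move_to(list(TC-[.08,0])+[.38],[180,0,180]); look("wrist","a2")
```

```text
rail [0.5646 0.0016] want [ 0.5643 -0.0005] 0.20028470551737518 1.8655556981496675
near floor [[ 0.3862 -0.1493]
 [ 0.3858  0.0438]] want [ 0.3911 -0.0563]
near rim [[ 0.3536 -0.1263]
 [ 0.3497  0.0295]] want [ 0.3491 -0.0577]
rim sides [[ 0.5329 -0.2013]
 [ 0.5325  0.1037]] [ 0.5711 -0.2029] [0.5609 0.1019]
stop False tcp [ 0.504  -0.2802  0.0363]
gap mm 13.241570925144371 F 40.04307568073273 z 0.03645093960200684
gap mm 13.102891030046129 t 26.2167
contact True tcp [ 0.5675 -0.1004  0.0447] expected z 0.04445093960200684
t 31.775
```

View pics/a2.png

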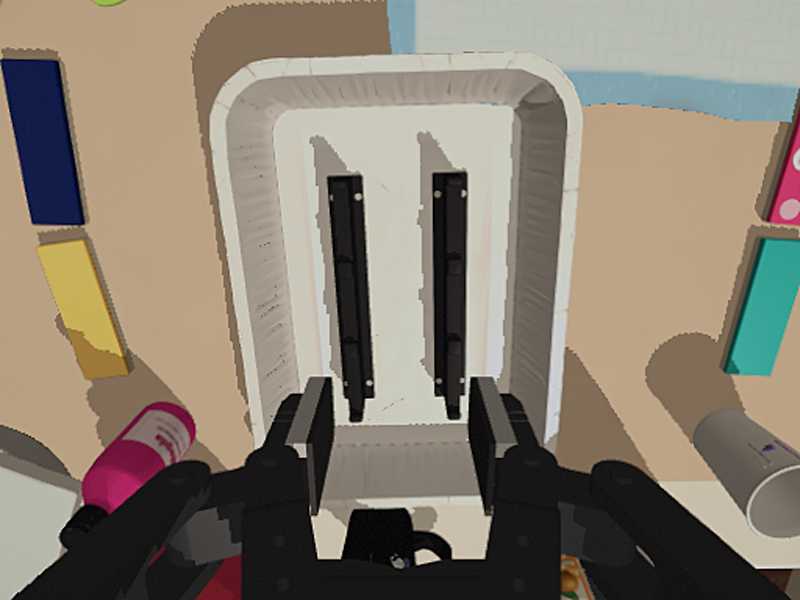

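Both rails are level and parallel. Canvases next, navy first.

```bash
cat >> act.py <<'E'
def canvas(xy,a,y):
    zp=pick(xy,180+a,.021,.8,25); t=tray(0,y); j=np.array(robot.current_joint_positions())
    opts=[]
    for yw in (TY+90,TY-90):
        q=robot.inverse_kinematics(list(t)+[.25],[180,0,yw])
        if q is not None: opts.append((np.abs(np.array(q)-j).max(),yw))
    yw=min(opts)[1]; print("yaw",min(opts))
    place(t,yw,zp+.054,.72)
E
python3 - <<'E'
from act import *
canvas([.4212,-.3842],-1.8,.08)
robot.move_to(list(TC-[.08,0])+[.38],[180,0,180]); look("wrist","a3")
E
```

```text
stop False tcp [ 0.4214 -0.3846  0.0213]
gap mm 49.02427804313879 F 27.034693658351898 z 0.0217196046046212
gap mm 49.214998702875384 t 37.8333
yaw (np.float64(76.56158739798099), -88.1)
contact True tcp [ 0.6456 -0.0479  0.076 ] expected z 0.0757196046046212
t 44.6583
```

View pics/a3.png

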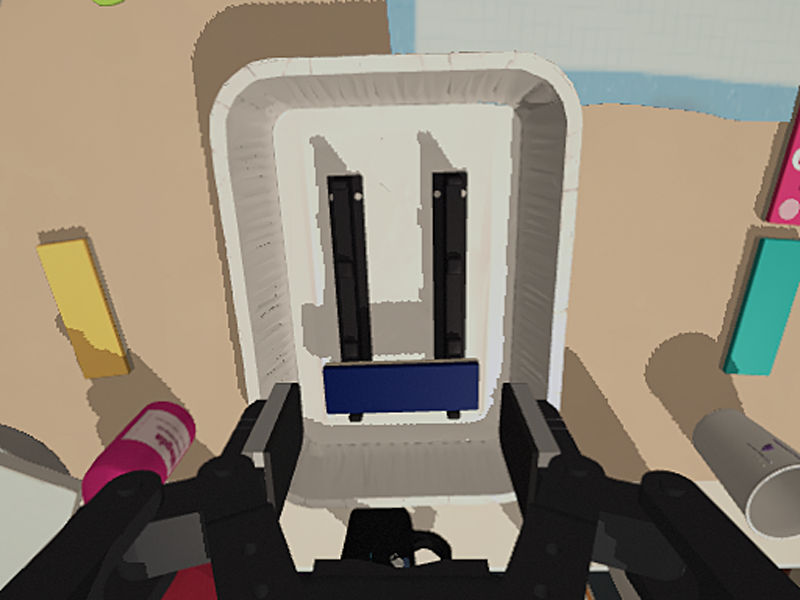

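Navy is seated in the far notches at (401,388), with end teeth visible on both sides of it. Turquoise next, then sand.

Run:
```python
from act import *
canvas([.5834,.3318],-3.3,0)
canvas([.5865,-.3780],7.9,-.08)
robot.move_to(list(TC-[.08,0])+[.38],[180,0,180]); look("wrist","a4"); look("scene","a5"); print(robot.current_time_s())
```

```text
stop False tcp [0.5837 0.3321 0.0215]
gap mm 48.825723495591916 F 27.401341795921326 z 0.021857283368939596
gap mm 48.981852392830156 t 51.3583
yaw (np.float64(44.071295899486195), 91.9)
contact True tcp [ 0.5656 -0.0505  0.076 ] expected z 0.0758572833689396
t 57.2667
stop False tcp [ 0.5869 -0.3782  0.0215]
gap mm 48.879088427255 F 27.366843223571777 z 0.021967970471170543
gap mm 49.12175217316925 t 62.9083
yaw (np.float64(47.68536675472615), -88.1)
contact True tcp [ 0.4857 -0.0532  0.0761] expected z 0.07596797047117054
t 68.75
70.1833
```

View pics/a4.png

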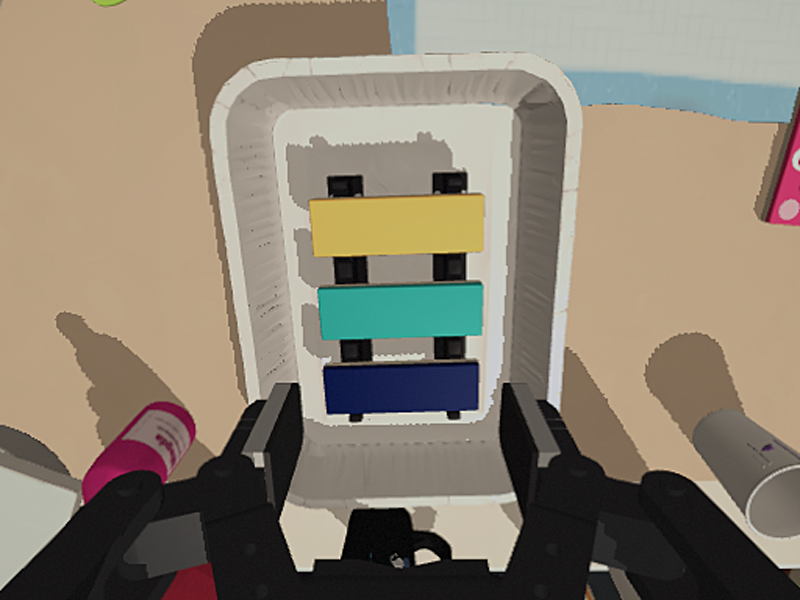

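View pics/a5.png

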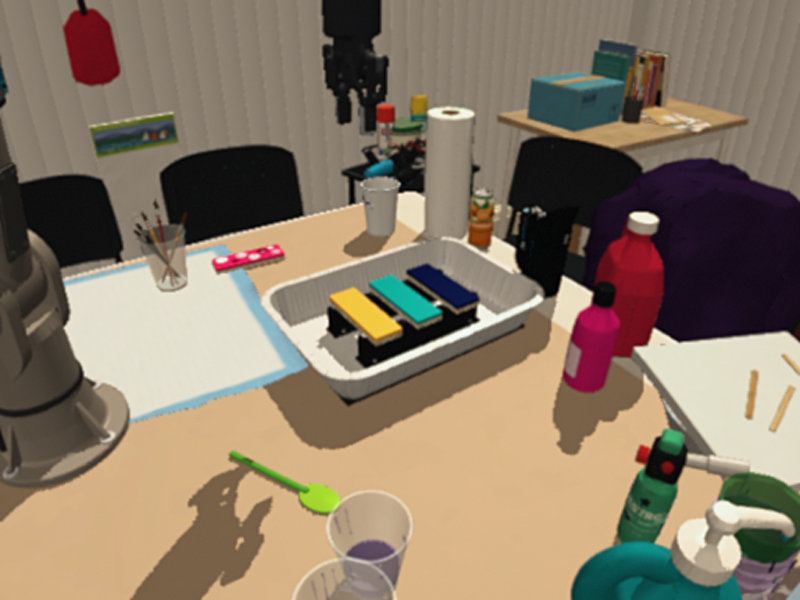

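All three canvases are flat in their notches and centred: sand at (397,224), turquoise at (400,311) and navy at (401,388). The pink canvas, cup and bottle have not moved.

```bash
python3 -c "
from station import workorder
print(workorder.close_job())"
```

```text
the job is handed in; nothing more can be done
None
```

I handed the job in at about 70 s of the 128 s allowed: both rails are centred in the tray, with navy far, turquoise middle and sand near in the notches, the pink canvas, cup and bottle look unmoved, and no verdict came back.

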